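Push a passed cassette through the chute flap

ROBOT

A 7-joint arm with a two-finger parallel gripper is mounted at the origin on the work surface. World frame = base frame: x ahead of the robot, y to its left, z up, the work surface at z = 0. Lengths are in m, angles in rad, forces in N, time in s.
With the tool pointing down it reaches from about 0.4 to 0.875 m from the base axis. Payload 19.3 kg.
Tool frame: the origin (TCP) lies on the centre line of the jaws, within the pads' length; the fingertips stand 25 mm ahead of it and the grasp point (between the pads) lies 6 mm ahead of it; z points along the fingers, x is the direction in which the jaws open and shut, and the axes are right-handed (so a half turn about z gives the same grasp; the last joint's range is limited). The gripper opens to 85 mm and grips with 20 to 120 N. Pads are 22 mm wide; open, the fingers measure 114 mm over their backs; the gripper's body (76 mm by 85 mm) begins 54 mm behind the grasp point. The pads swing forward as they close: fully open they stand 13 mm farther back than shut.
Start: joints at [1.03, 0.521, -0.036, 1.599, 0.021, 1.021, -0.113], TCP at [0.283, -0.557, 0.256] pointing down, gripper open.
Joint ranges: [-2.91, 2.91], [-0.3, 2.13], [-1.5, 1.42], [0.17, 2.43], [-1.26, 4.41], [0.16, 1.93], [-2.52, 2.52]. Speed limits (rad/s): [1.89, 1.89, 2.39, 2.39, 3.01, 3.01, 3.01].

INTERFACE

Orientations are given as a unit quaternion [x, y, z, w].
In Python, from plant import status, optics, manip gives the robot as it stands. The module is installed in compiled form; this text tells all that it offers.
- The arm moves only by the tool servo_tool, never from a script. Its argument "commands" is a list of rows, each an object with "grip": the gripper's target within -1 to 1 (fully open at 1, half-way at 0, shut at -1); "delta_pos": the shift along the tool's x, y, z in units of 0.5 m (1.0 is 0.5 m), a list of three; "twist": the turn about the tool's z in units of 360 degrees (1.0 is 360 degrees). A call has 1 to 12 rows; each row is the pose to reach, as a shift and turn from the pose commanded when the call began, along the tool's axes at that moment, turning the shorter way round; what a row does not reach only later rows make up. A row lasts 1/8 s, in which the tool goes at most 62.5 mm and 10.7 degrees, less where a joint would pass 70% of its speed; a pose out of reach is approached as far as the arm can. A call with a number of a shift or a turn outside -1 to 1 is refused whole. A call with a gripper value outside its range is refused whole. The fingers move at their own pace and stop on an object; "grip_force" is the grip in N (left out, the last holds). Time passes only in rows, so rows that repeat a pose let the fingers close. It gives the time, the measured TCP pose, the force and the opening at its end, in the units of the state.
- status.get_state(): the state, without advancing time (a new reading comes with each control period).
- optics.capture(name): name is "scene" or "top"; returns a dict with "img" (420x560x3 uint8, red, green, blue), "fov_y" (degrees; the focal length in pixels is half the picture's height over the tangent of half this angle, whatever the lens; pixels are square), "cx", "cy" (the principal point, pixels), "origin" and "attitude" of the camera in the world. Camera axes: x right, y down, z forward; pixel columns grow to the right and rows downward; lengths in m; the calibration is good to about 2 mm. A picture is of the moment at which its call begins. There is no depth.
- manip.close_job(): hands the job in, once; it reports no verdict.
The state is a dict: "time": time; "q": joint angles; "qd": joint speeds; "joint_torque": joint torques, N m; "tcp_pos": TCP position; "orientation": TCP orientation; "ft_force": force on the tool from outside, world axes, zero at the start; "torque": the same for the moment, N m; "width": finger opening in m.
Only numpy, scipy, OpenCV 4.12 (cv2) and the standard library are available. Lean on these libraries where they do the work, as an engineer would, in place of code of your own. Each camera call takes 0.05 s, during which the arm holds its last target.

TASK

With closed fingers, push the fibre cassette with the green ports along its deck and through the green flap until it drops into the catch bay behind, then draw the fingers back before the flap comes down on them, so that the flap hangs shut. Only push the cassette, do not lift it, and leave the red-flap chute, its blue-port cassette and everything else on the bench alone.

Things in the scene. Friction and masses are not known exactly. Their poses are not given: they have to be found in the camera images.
- green_chute: Fixed sorting chute with green door posts, header and flap. Origin on the bench straight below the flap (x = 0 in all chute notes, in mm); its x axis is the feed direction (over the deck, through the flap, into the catch bay), z up. Level deck, top 90 above the bench, 170 wide, from x = -240 (open end, towards the robot) to the sill edge at x = +4.
- green_deck (a point): Green chute: point on top of the deck, on its centre line at x = -55. Two 16 tall steel guides stand on the deck: 67 apart inside from here to the flap; from here towards the robot they flare straight to 155 apart inside at x = -220.
- green_door (a point): Green chute: middle of the header's top edge over the doorway at x = 0, 54 above the deck. The header is 14 thick (x = -7 to +7), its underside 46 above the deck; the posts are 84 apart inside.
- green_bay (a point): Green chute: middle of the catch bay's floor, x = 104, 20 above the bench. Bay open-topped, inside from x = 4 to 201, 84 wide, side walls 100 high, end wall 70. A 45 degree steel ramp runs down into it from the sill.
- red_chute: The other fixed chute, same build and origin as the green one but with red posts, header and flap; not to be used.
- green_flap (a joint): Swing of the green flap, in rad, about a level hinge across the chute at x = 0, 43 above the deck: 0 hangs shut, grows to 1.5 as its lower edge swings into the bay; it cannot swing towards the robot. Plate 62 wide, 40 tall, 3 thick, 50 g, falls shut by its own weight; a cassette under it holds it at about 1.1.
- red_flap (a joint): Swing of the red flap, same build as the green one; stays shut.
- green_cassette_mid (a point): Centre of the cassette to push: grey box 90 long (its x), 60 wide, 24 tall, 85 to 170 g, green ports on the end towards the robot. Starts on the green chute's deck, centre 135 to 155 before the flap. The guides square it, its nose lifts the flap; its rear end still before the header (x about -25), it tips and slides down by itself, to rest on the ramp, nose on the bay floor.
- blue_cassette_mid (a point): Centre of the other cassette, same box with four blue ports, on the red chute's deck; leave alone.
- cap_jar: Small round jar of dust caps, 52 across, 60 tall, blue cap; origin on its underside; bystander (sizes in mm).
- cleaner_bottle: White-capped bottle, 60 across, 130 tall; origin on its underside; bystander (sizes in mm).
- cleaner_pen: White connector-cleaning pen with a green nose, lying, 154 long along its x, 18 wide, 16 tall; origin on its underside; bystander (sizes in mm).
- screwdriver: Screwdriver lying along its x, 170 long; origin on its underside; bystander (sizes in mm).
- coupler: Steel ring, 44 across, 30 tall; origin on its underside; bystander (sizes in mm).
Mind the look-alikes: they are no part of the job. What is shaped like the part that bears green_cassette_mid but yellow is not meant.

How it is judged:
On the way, in this order (a step that is already met when the one before it is completed fails the run):
1. the cassette's nose has pushed the green flap open and lies in the doorway (value of joint green_flap above 0.6 rad and x of green_cassette_mid in the frame of green_chute between -0.04 and 0.03 m), for 0.05 s.
2. the cassette lies in the catch bay and the green flap hangs shut (x of green_cassette_mid in the frame of green_chute between 0.03 and 0.2 m and y of green_cassette_mid in the frame of green_chute between -0.045 and 0.045 m and z of green_cassette_mid in the frame of green_chute below 0.08 m and value of joint green_flap below 0.1 rad), for 0.2 s.
At the end, for the whole second after the job is handed in: The green-port cassette rests in the green chute's bay (centre 30 mm or more past the flap, 10 mm or more below deck level), the green flap hangs within 0.1 rad of shut, the red flap is shut, and the blue-port cassette and five loose bystanders lie within 15 mm of their starts (all of step 2 and value of joint red_flap below 0.1 rad and linear speed of green_cassette below 0.02 m/s and distance of each of blue_cassette_mid, cap_jar, cleaner_bottle, cleaner_pen, screwdriver, coupler from where it was at the start of the episode below 0.015 m); the robot touches nothing.
It fails at once if the green-port cassette is lifted more than 15 mm off its deck (z of green_cassette_mid in the frame of green_chute above 0.117 m).
It fails at once if the flap comes down on the fingers after the cassette has dropped (x of green_cassette_mid in the frame of green_chute between 0.03 and 0.2 m and y of green_cassette_mid in the frame of green_chute between -0.045 and 0.045 m and z of green_cassette_mid in the frame of green_chute below 0.08 m and contact force between green_flap and the fingers above 0.3 N).
It fails at once if the red flap is opened (value of joint red_flap above 0.25 rad).
It fails at once if the blue-port cassette is pushed or lifted (distance of blue_cassette_mid from where it was at the start of the episode above 0.02 m).
It also fails if it takes over 40 s, if anything falls off the work surface, if the arm or the gripper's body presses on something with over 40 N, if the wrist force passes 120 N, or if a joint passes its speed limit or range.

## Working session

There is one attempt and no reset: what is moved stays moved. The work goes in short steps, Python scripts to look and compute and a tool call to move; the robot and the scene stay as the last step left them, time stands still between calls to the robot, and variables do not carry over. Pictures are saved under pics/ and viewed, and the job is handed in when it is done.

Besides the shell and the picture viewer there is one more tool, called after "Call:" in YAML: its name, and indented under it one key for each argument. servo_tool: Moves the arm, as the interface text tells. Shifts and turns lie within -1 to 1; 1 stands for 0.5 m of shift or 360 degrees of turn. Its arguments: {"type":"object","properties":{"commands":{"type":"array"},"grip_force":{"type":"number"}},"required":["commands"]}

```bash
mkdir -p pics; cat > h.py <<'E'
import numpy as np, cv2
from scipy.spatial.transform import Rotation as R
from plant import status, optics, manip
def cap(n,f):
    d=optics.capture(n); cv2.imwrite('pics/'+f+'.png',d['img'][:,:,::-1]); return d
E
python3 - <<'E'
from h import *
for n in('scene','top'):
    d=cap(n,n+'0'); print(n,{k:v for k,v in d.items() if k!='img'})
    import pickle; pickle.dump(d,open(n+'0.pkl','wb'))
s=status.get_state(); print(s)
E
```

```text
scene {'fov_y': 44.52852395070984, 'cx': 283.72501230826924, 'cy': 212.55463474529347, 'origin': array([ 1.43678487, -0.60862346,  1.11353624]), 'attitude': array([ 0.81219563,  0.42839012, -0.17631885, -0.35458685])}
top {'fov_y': 54.93040333052909, 'cx': 280.06428945450017, 'cy': 205.45354781703637, 'origin': array([0.42626708, 0.03359837, 1.25197465]), 'attitude': array([ 0.7096658 , -0.70106471,  0.05665543, -0.04090085])}
{'time': 0.1, 'q': array([ 1.02977643,  0.52196998, -0.03634412,  1.59988002,  0.02120214,
        1.0210992 , -0.11278915]), 'qd': array([ 0.00198534, -0.00104162,  0.00099438, -0.00269565, -0.00060902,
       -0.00034028,  0.00012583]), 'joint_torque': array([ 3.57018609e-03, -9.28494573e+01,  1.98364645e+00, -3.70538056e+01,
        1.79595058e-02,  5.44831477e-03, -3.66770081e-06]), 'tcp_pos': array([ 0.28338266, -0.55679068,  0.2557988 ]), 'orientation': array([ 8.52534287e-01, -5.22671076e-01, -4.28887506e-04, -2.28149667e-04]), 'ft_force': array([-0.61535294,  0.08530201,  0.60566299]), 'torque': array([0.04073936, 0.00482146, 0.01105396]), 'width': 0.08533725918403058}
```

View pics/scene0.png

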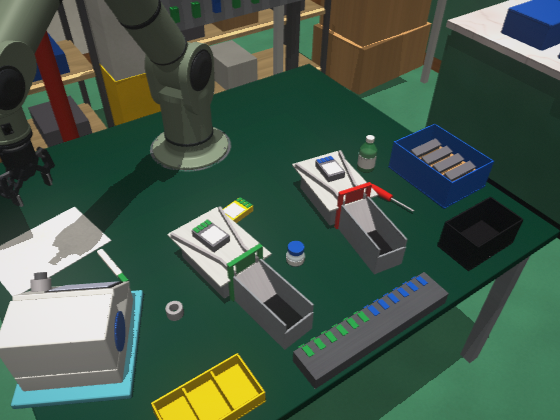

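View pics/top0.png

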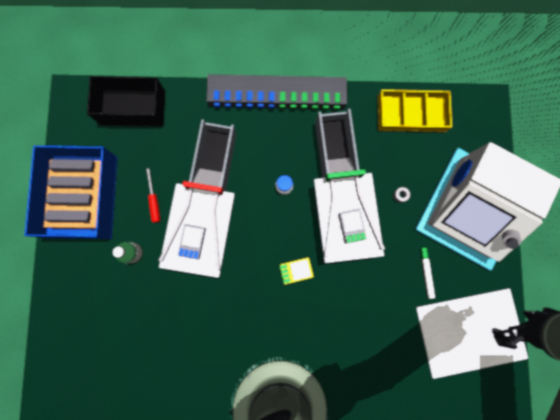

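Candidates in the top view are the grey cassette with green ports on the green chute (352,227), the grey one with blue ports (190,240), the yellow look-alike with green ports on the bench (297,270), and the grey modules in the blue bin (~70,190). By the description it is the one at (352,227). I'll check that in a crop.

```bash
python3 - <<'E'
import pickle,cv2
d=pickle.load(open('top0.pkl','rb'));im=d['img'][100:275,290:410,::-1]
a=cv2.resize(im,None,fx=3.4,fy=3.4,interpolation=cv2.INTER_CUBIC)
d=pickle.load(open('scene0.pkl','rb'));im=d['img'][195:350,160:320,::-1]
b=cv2.resize(im,(390,595*1),interpolation=cv2.INTER_CUBIC)[:int(155*390/160)] if 0 else cv2.resize(im,None,fx=2.4,fy=2.4,interpolation=cv2.INTER_CUBIC)
import numpy as np
c=np.zeros((596,800,3),'uint8');c[:a.shape[0],:a.shape[1]]=a[:596];c[:b.shape[0],412:412+b.shape[1]]=b[:,:388]
cv2.imwrite('pics/crop0.png',c)
E
```

```text
(no output)
```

View pics/crop0.png

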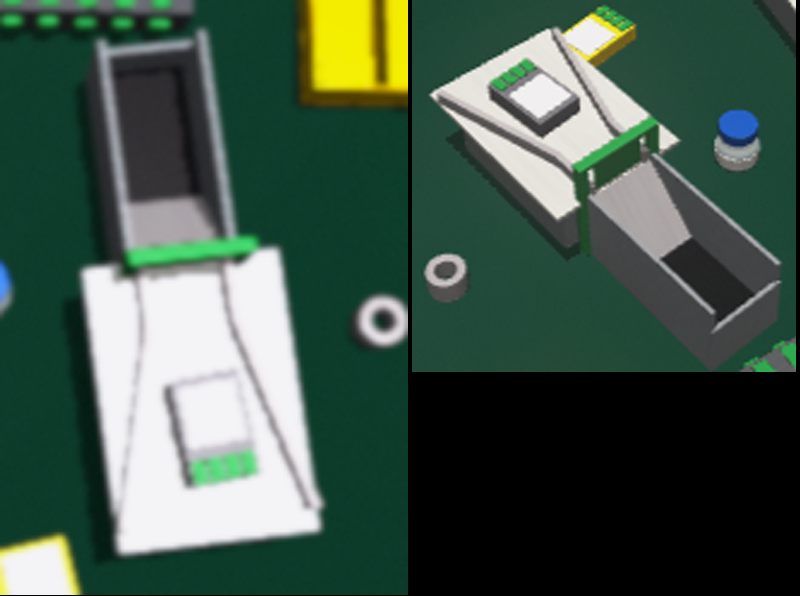

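The crop confirms it: a grey cassette with its green ports facing the robot, inside the flared guides, turned slightly, with the yellow look-alike lying off on the bench. Next I fit the poses from both cameras.

```bash
cat >> h.py <<'E'
def proj(d,P):
    P=np.atleast_2d(P); c=R.from_quat(d['attitude']).inv().apply(P-d['origin'])
    f=210/np.tan(np.radians(d['fov_y']/2)); return np.c_[d['cx']+f*c[:,0]/c[:,2], d['cy']+f*c[:,1]/c[:,2]]
def pix2plane(d,uv,z):
    uv=np.atleast_2d(uv);f=210/np.tan(np.radians(d['fov_y']/2))
    r=np.c_[(uv[:,0]-d['cx'])/f,(uv[:,1]-d['cy'])/f,np.ones(len(uv))]; r=R.from_quat(d['attitude']).apply(r)
    return d['origin']+r*((z-d['origin'][2])/r[:,2])[:,None]
def ch(p,L):  # chute/local->world, p=x,y,yaw
    L=np.atleast_2d(L); return R.from_euler('z',p[2]).apply(L)+[p[0],p[1],0]
E
python3 - <<'E'
from h import *; import pickle
from scipy.optimize import least_squares
t=pickle.load(open('top0.pkl','rb'));s=pickle.load(open('scene0.pkl','rb'))
T=lambda a:np.array(a)/3.4+[290,100]
S=lambda a:(np.array(a)-[412,0])/2.4+[160,195]
L=np.array([[-.24,.085,.09],[-.24,-.085,.09],[.004,-.085,.09],[.004,.085,.09]])
ut=T([[118,553],[320,527],[279,250],[82,270]]); us=S([[553,28],[430,96],[567,222],[680,141]])
print(pix2plane(t,ut,.09),pix2plane(s,us,.09))
for w in((1,0),(0,1),(1,1)):
    f=lambda p:np.r_[w[0]*(proj(t,ch(p,L))-ut).ravel(),w[1]*(proj(s,ch(p,L))-us).ravel()]
    r=least_squares(f,[.65,-.1,0]);print(w,r.x,np.round(r.fun,1))
p=r.x;np.save('p.npy',p)
C=np.array([[.045,.03,.114],[.045,-.03,.114],[-.045,-.03,.114],[-.045,.03,.114]])
ct=T([[171,383],[236,370],[257,470],[190,485]])
cs=S([[523,118],[579,97],[530,59],[490,84]])
cs=S([[578,97],[541,123],[490,84],[530,60]])
print(pix2plane(t,ct,.114),pix2plane(s,cs,.114))
for w in((1,0),(0,1),(1,1)):
    f=lambda q:np.r_[w[0]*(proj(t,ch(q,C))-ct).ravel(),w[1]*(proj(s,ch(q,C))-cs).ravel()]
    r=least_squares(f,[.5,-.1,0]);q=r.x;dd=R.from_euler('z',-p[2]).apply([q[0]-p[0],q[1]-p[1],0]);print(w,q,np.round(r.fun,1),'in chute',dd,np.degrees(q[2]-p[2]))
np.save('q.npy',q)
for n,x in(('door',[0,0,.144]),('deck',[-.055,0,.09]),('bayfloor',[.104,0,.02])):
    print(n,proj(t,ch(p,x)),proj(s,ch(p,x)))
# overlay
for d,n in((t,'top'),(s,'scene')):
    im=cv2.resize(d['img'][:,:,::-1],None,fx=4,fy=4,interpolation=cv2.INTER_CUBIC)
    def poly(W,col,cl=True):
        cv2.polylines(im,[np.int32(proj(d,W)*4+2).reshape(-1,1,2)],cl,col,1)
    poly(ch(p,L),(0,0,255)); poly(ch(q,C),(255,0,0))
    poly(ch(p,[[0,.05,.144],[0,-.05,.144]]),(255,0,255))
    for sgn in(1,-1): poly(ch(p,[[-.22,sgn*.0775,.106],[-.055,sgn*.0335,.106],[0,sgn*.0335,.106]]),(0,128,255),False)
    poly(ch(p,[[.004,.042,.12],[.201,.042,.12],[.201,-.042,.12],[.004,-.042,.12]]),(255,255,0))
    u0=proj(d,ch(p,[0,0,.09]))[0]*4; x,y=np.int32(u0); 
    cv2.imwrite(f'pics/ov_{n}.png',im[y-300:y+290,x-330:x+330])
E
```

```text
[[ 0.4247944  -0.12075129  0.09      ]
 [ 0.44835215 -0.2919993   0.09      ]
 [ 0.68682715 -0.2621552   0.09      ]
 [ 0.66650342 -0.09069571  0.09      ]] [[ 0.43002438 -0.119116    0.09      ]
 [ 0.45229577 -0.29364342  0.09      ]
 [ 0.69917673 -0.25499335  0.09      ]
 [ 0.67061907 -0.09355253  0.09      ]]
(1, 0) [ 0.67373737 -0.17666265  0.12503697] [ 0.5 -0.1 -0.4  0.7 -0.6 -0.5  0.4 -0.2 -0.  -0.  -0.  -0.  -0.  -0.
 -0.  -0. ]
(0, 1) [ 0.68012152 -0.17382574  0.14093969] [ 0.  -0.  -0.  -0.  -0.  -0.  -0.  -0.  -1.2  0.7  1.   0.2 -1.5 -0.4
  1.7 -0.3]
(1, 1) [ 0.67640789 -0.17483361  0.13295833] [ 0.6 -0.9 -0.4 -0.5 -1.2 -1.6 -0.2 -0.9 -1.4 -0.1  0.5 -0.9 -2.7 -1.3
  0.8 -0.9]
[[ 0.56627152 -0.16272409  0.114     ]
 [ 0.57799788 -0.21760008  0.114     ]
 [ 0.49437452 -0.23375516  0.114     ]
 [ 0.48128855 -0.17768602  0.114     ]] [[ 0.5692027  -0.16392794  0.114     ]
 [ 0.58098646 -0.21793494  0.114     ]
 [ 0.49584572 -0.23641089  0.114     ]
 [ 0.48661747 -0.17982132  0.114     ]]
(1, 0) [ 0.53002954 -0.19793731  0.19378469] [-1.  -0.8  0.4 -0.7  0.8  1.  -0.2  0.4  0.  -0.  -0.  -0.  -0.  -0.
 -0.  -0. ] in chute [-0.14814921 -0.00349486  0.        ] 3.485093542999438
(0, 1) [ 0.53294196 -0.19941666  0.19445496] [-0.  -0.   0.  -0.   0.  -0.   0.  -0.   1.2  0.1 -0.4  0.8 -0.6 -0.1
 -0.3 -0.9] in chute [-0.1454586  -0.00534725  0.        ] 3.52349730686531
(1, 1) [ 0.53106717 -0.19850506  0.1939335 ] [-0.8 -1.1  0.6 -1.   1.   0.6  0.   0.1  1.2 -0.5 -0.4  0.2 -0.6 -0.7
 -0.3 -1.4] in chute [-0.14719599 -0.00419516  0.        ] 3.493620105459705
door [[346.01699879 172.53893589]] [[246.28932222 254.17545719]]
deck [[345.3119591  194.84557209]] [[233.80543004 256.26418419]]
bayfloor [[333.99771074 149.01903018]] [[273.38942314 308.72206744]]
```

View pics/ov_top.png

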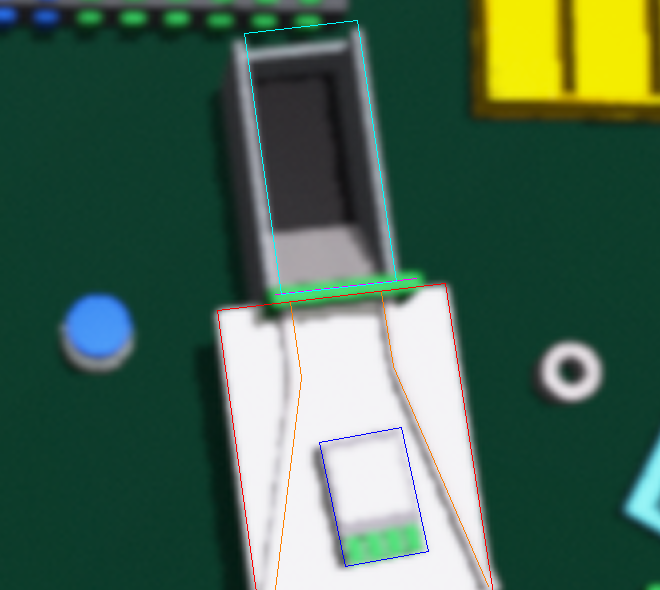

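View pics/ov_scene.png

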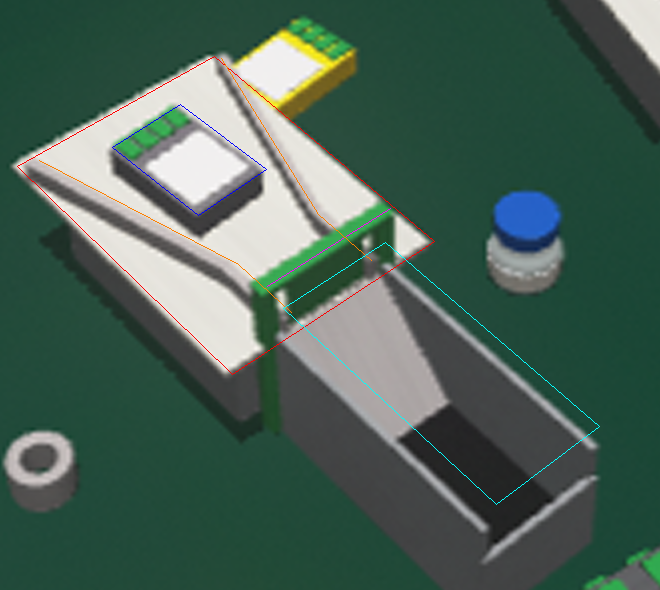

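Both overlays fit to within a few mm. The cassette centre is at x ≈ -147 in the chute frame, inside the stated -135 to -155, and is turned 3.5°. Now the move offsets.

```bash
cat >> h.py <<'E'
p=np.load('p.npy')
def goto(cx,cy,z):
    s=status.get_state(); r=R.from_quat(s['orientation']); w=ch(p,[cx,cy,z])[0]
    d=r.inv().apply(w-s['tcp_pos'])
    tx=r.apply([1,0,0]); yaw=np.arctan2(tx[1],tx[0]); des=p[2]-np.pi/2
    dy=(des-yaw+np.pi/2)%np.pi-np.pi/2
    c=R.from_euler('z',-p[2]).apply(s['tcp_pos']-[p[0],p[1],0])
    print('t',s['time'],'tcp chute mm',np.round(c*1000,1),'world',np.round(s['tcp_pos'],4),'F',np.round(R.from_euler('z',-p[2]).apply(s['ft_force']),2),'w',s['width'])
    print('target',np.round(w,4),'delta_units',np.round(d/.5,4),'twist',np.round(-np.degrees(dy)/360,4))
E
python3 -c "
from h import *
goto(-.228,-.003,.22)"
```

```text
t 0.1 tcp chute mm [-440.2 -326.5  255.8] world [ 0.2834 -0.5568  0.2558] F [-0.6   0.17  0.61] w 0.08533725918403058
target [ 0.4508 -0.208   0.22  ] delta_units [-0.4696 -0.6149  0.072 ] twist 0.0538
```

Call:
servo_tool:
  commands:
    - {"grip":-1,"delta_pos":[-0.03,-0.04,0],"twist":0.01}
    - {"grip":-1,"delta_pos":[-0.09,-0.12,0],"twist":0.02}
    - {"grip":-1,"delta_pos":[-0.16,-0.21,0.01],"twist":0.03}
    - {"grip":-1,"delta_pos":[-0.23,-0.3,0.02],"twist":0.04}
    - {"grip":-1,"delta_pos":[-0.3,-0.39,0.03],"twist":0.054}
    - {"grip":-1,"delta_pos":[-0.37,-0.48,0.05],"twist":0.054}
    - {"grip":-1,"delta_pos":[-0.43,-0.56,0.06],"twist":0.054}
    - {"grip":-1,"delta_pos":[-0.46,-0.6,0.07],"twist":0.054}
    - {"grip":-1,"delta_pos":[-0.47,-0.615,0.072],"twist":0.054}
    - {"grip":-1,"delta_pos":[-0.47,-0.615,0.072],"twist":0.054}
    - {"grip":-1,"delta_pos":[-0.47,-0.615,0.072],"twist":0.054}
  grip_force: 40

```text
time: 1.48
tcp_pos: [0.4504, -0.2093, 0.2204]
orientation: [0.751, -0.66, 0.0, 0.0]
ft_force: [-0.2, 0.1, 0.1]
width: 0.0002
```

```bash
python3 -c "
from h import *
goto(-.228,-.003,.124)
for n in('top','scene'):
    d=optics.capture(n); x,y=np.int32(proj(d,ch(p,[-.15,0,.1]))[0])
    cv2.imwrite('pics/a_'+n+'.png',cv2.resize(d['img'][max(0,y-75):y+75,x-95:x+95,::-1],None,fx=4,fy=4,interpolation=cv2.INTER_CUBIC))
"
```

```text
t 1.475 tcp chute mm [-228.5   -4.2  220.4] world [ 0.4504 -0.2093  0.2204] F [-0.21  0.17  0.06] w 0.00015224541877452785
target [ 0.4508 -0.208   0.124 ] delta_units [-0.0024 -0.0011  0.1928] twist -0.0005
```

View pics/a_top.png

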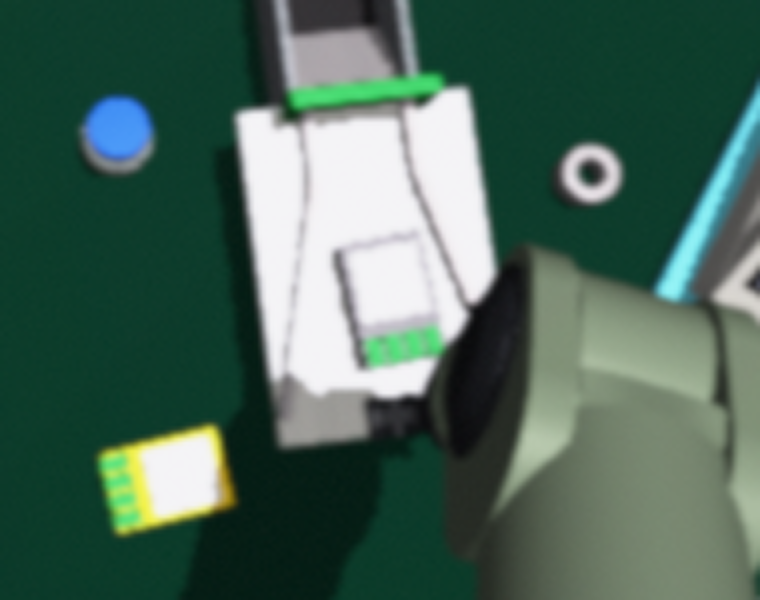

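View pics/a_scene.png

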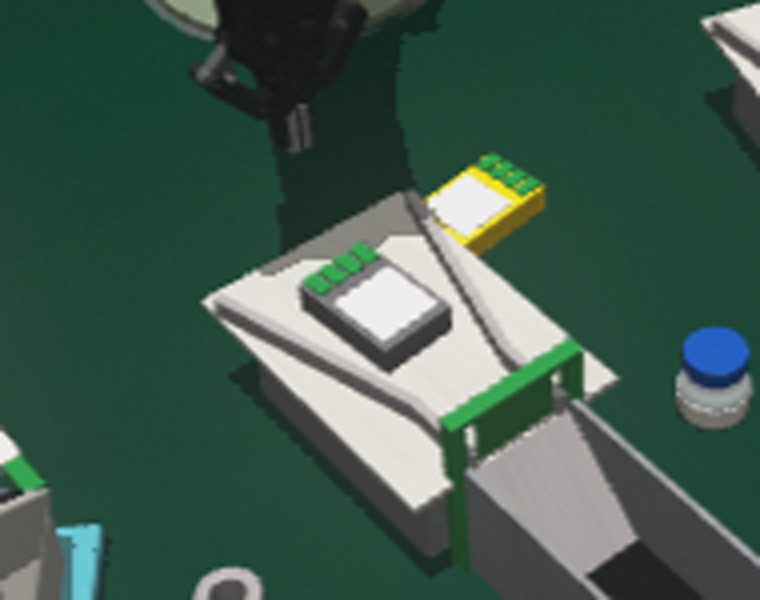

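The fingers are closed and hover just behind the cassette's port end (a_top ~(395,415), ports ~(400,345)). Descend.

Call:
servo_tool:
  commands:
    - {"grip":-1,"delta_pos":[-0.002,0,0.05],"twist":0}
    - {"grip":-1,"delta_pos":[-0.002,0,0.11],"twist":0}
    - {"grip":-1,"delta_pos":[-0.002,0,0.16],"twist":0}
    - {"grip":-1,"delta_pos":[-0.002,0,0.185],"twist":0}
    - {"grip":-1,"delta_pos":[-0.002,0,0.192],"twist":0}
    - {"grip":-1,"delta_pos":[-0.002,0,0.192],"twist":0}

```text
time: 2.33
tcp_pos: [0.451, -0.2073, 0.1248]
orientation: [0.752, -0.659, 0.0, -0.0]
ft_force: [-0.1, -0.3, -0.4]
width: -0.0001
```

```bash
cat > look.py <<'E'
from h import *
import sys
cx,cz=float(sys.argv[2]),.1
ims=[]
for n in('top','scene'):
    d=optics.capture(n); x,y=np.int32(proj(d,ch(p,[cx,0,cz]))[0])
    ims.append(cv2.resize(d['img'][y-60:y+60,x-50:x+50,::-1],None,fx=4,fy=4,interpolation=cv2.INTER_CUBIC))
cv2.imwrite('pics/'+sys.argv[1]+'.png',np.hstack(ims))
E
python3 look.py b -.1; python3 -c "
from h import *
goto(-.14,0,.124)"
```

```text
t 2.425 tcp chute mm [-227.6   -2.3  125. ] world [ 0.4512 -0.2073  0.125 ] F [ 0.58 -0.05  0.57] w 0.0003467979228792535
target [ 0.5376 -0.1934  0.124 ] delta_units [-0.0049 -0.1751  0.0022] twist -0.0003
```

View pics/b.png

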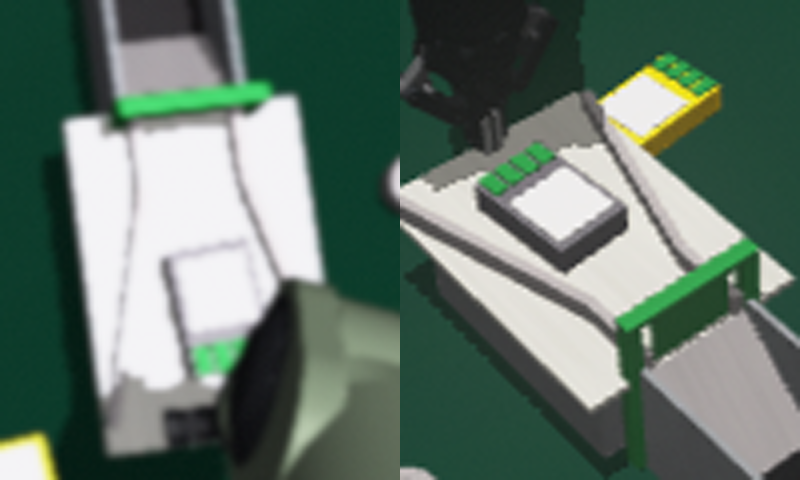

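The fingertips are low on the deck right behind the ports, and nothing is touching. Push the first stretch to TCP x = -130, into the narrow channel.

Call:
servo_tool:
  commands:
    - {"grip":-1,"delta_pos":[0,-0.02,0.001],"twist":0}
    - {"grip":-1,"delta_pos":[-0.001,-0.04,0.002],"twist":0}
    - {"grip":-1,"delta_pos":[-0.002,-0.06,0.002],"twist":0}
    - {"grip":-1,"delta_pos":[-0.002,-0.08,0.002],"twist":0}
    - {"grip":-1,"delta_pos":[-0.003,-0.1,0.002],"twist":0}
    - {"grip":-1,"delta_pos":[-0.003,-0.12,0.002],"twist":0}
    - {"grip":-1,"delta_pos":[-0.004,-0.14,0.002],"twist":0}
    - {"grip":-1,"delta_pos":[-0.005,-0.16,0.002],"twist":0}
    - {"grip":-1,"delta_pos":[-0.005,-0.18,0.002],"twist":0}
    - {"grip":-1,"delta_pos":[-0.005,-0.195,0.002],"twist":0}

```text
time: 3.68
tcp_pos: [0.5478, -0.1917, 0.1232]
orientation: [0.752, -0.659, -0.0, -0.0]
ft_force: [-2.8, 1.4, 0.8]
width: 0.0004
```

```bash
python3 look.py c -.07; python3 -c "
from h import *
goto(-.06,0,.124)"
```

```text
t 3.775 tcp chute mm [-129.5    0.4  123.2] world [ 0.5479 -0.1916  0.1232] F [ 0.02  0.7  -0.75] w -0.00024239473044606303
target [ 0.6169 -0.1828  0.124 ] delta_units [ 0.0007 -0.1391 -0.0014] twist -0.0002
```

View pics/c.png

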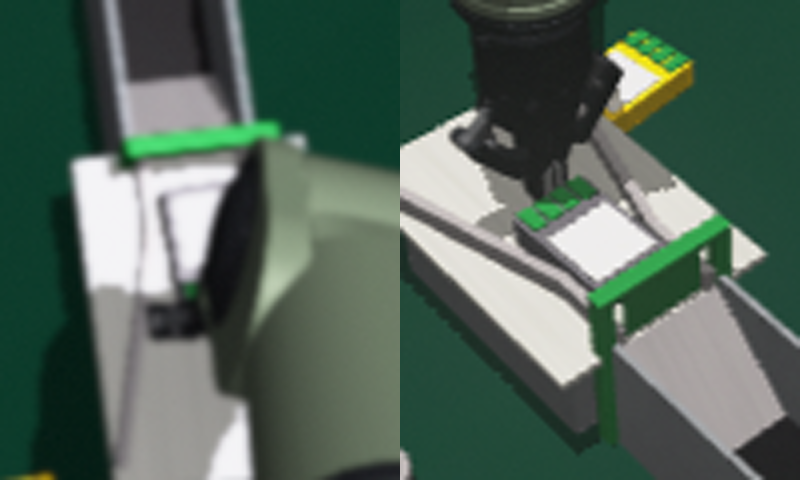

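The cassette has reached the narrow channel, nose just before the green flap, and the fingers are centred on its ports. Push on into the doorway, TCP to about -72.

Call:
servo_tool:
  commands:
    - {"grip":-1,"delta_pos":[0,-0.02,-0.001],"twist":0}
    - {"grip":-1,"delta_pos":[0,-0.04,-0.001],"twist":0}
    - {"grip":-1,"delta_pos":[0,-0.06,-0.001],"twist":0}
    - {"grip":-1,"delta_pos":[0,-0.08,-0.001],"twist":0}
    - {"grip":-1,"delta_pos":[0,-0.1,-0.001],"twist":0}
    - {"grip":-1,"delta_pos":[0,-0.115,-0.001],"twist":0}
    - {"grip":-1,"delta_pos":[0,-0.115,-0.001],"twist":0}

```text
time: 4.65
tcp_pos: [0.6048, -0.1843, 0.1238]
orientation: [0.752, -0.659, 0.0, -0.0]
ft_force: [0.5, 0.1, -0.3]
width: 0.0001
```

```bash
python3 look.py d -.03; python3 -c "
from h import *
goto(-.03,0,.124)"
```

```text
t 4.75 tcp chute mm [-7.280e+01 -1.000e-01  1.239e+02] world [ 0.6042 -0.1846  0.1239] F [-0.31  0.84 -0.37] w -0.0001998015040549102
target [ 0.6467 -0.1788  0.124 ] delta_units [-0.0004 -0.0857 -0.0002] twist -0.0003
```

View pics/d.png

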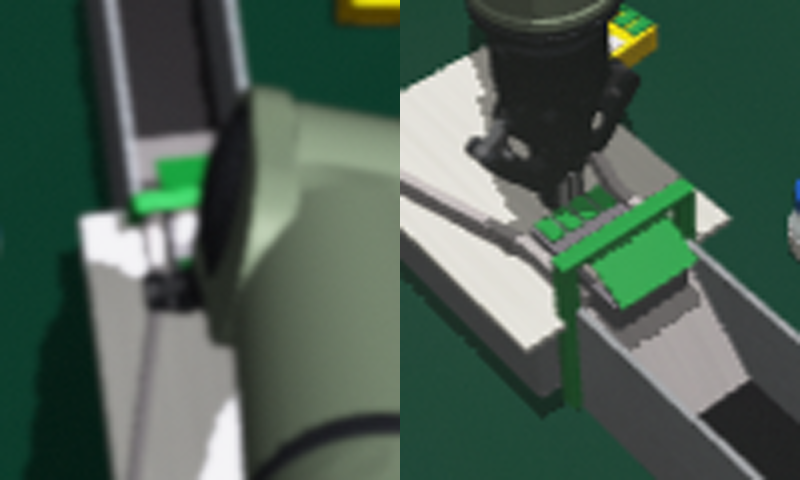

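The flap is swung well open, with the nose about 25–30 mm through the doorway and the fingers still on the rear. Continue slowly to the tipping point.

Call:
servo_tool:
  commands:
    - {"grip":-1,"delta_pos":[0,-0.015,0],"twist":0}
    - {"grip":-1,"delta_pos":[0,-0.03,0],"twist":0}
    - {"grip":-1,"delta_pos":[0,-0.045,0],"twist":0}
    - {"grip":-1,"delta_pos":[0,-0.055,0],"twist":0}
    - {"grip":-1,"delta_pos":[0,-0.062,0],"twist":0}
    - {"grip":-1,"delta_pos":[0,-0.066,0],"twist":0}

```text
time: 5.5
tcp_pos: [0.6369, -0.18, 0.1237]
orientation: [0.752, -0.659, -0.0, 0.0]
ft_force: [-2.6, 0.2, 2.1]
width: -0.0
```

```bash
python3 look.py e 0; python3 -c "
from h import *
goto(-.03,0,.124)"
```

```text
t 5.6 tcp chute mm [-39.6   0.2 123.8] world [ 0.6371 -0.1799  0.1238] F [ 0.32 -0.1   0.38] w 6.299100737809365e-06
target [ 0.6467 -0.1788  0.124 ] delta_units [ 0.0003 -0.0192 -0.0004] twist -0.0002
```

View pics/e.png

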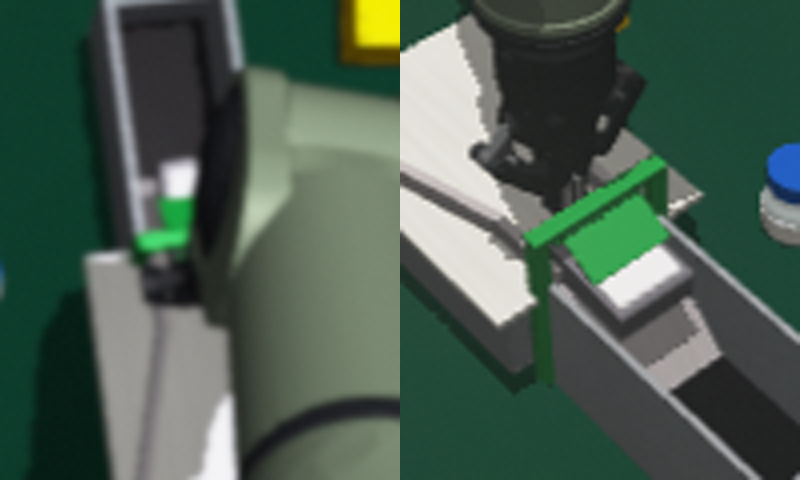

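The cassette is far through but not yet tipped; the nose has barely dipped. Push a few more mm, holding between rows.

Call:
servo_tool:
  commands:
    - {"grip":-1,"delta_pos":[0,-0.006,0],"twist":0}
    - {"grip":-1,"delta_pos":[0,-0.01,0],"twist":0}
    - {"grip":-1,"delta_pos":[0,-0.014,0],"twist":0}
    - {"grip":-1,"delta_pos":[0,-0.014,0],"twist":0}

```text
time: 6.1
tcp_pos: [0.6439, -0.179, 0.1238]
orientation: [0.752, -0.659, -0.0, -0.0]
ft_force: [-0.4, 0.3, -0.1]
width: 0.0
```

```bash
python3 look.py f 0; python3 -c "
from h import *
goto(-.03,0,.124)"
```

```text
t 6.2 tcp chute mm [-3.290e+01  1.000e-01  1.238e+02] world [ 0.6438 -0.1791  0.1238] F [0.33 0.11 0.26] w 0.00019902708533002663
target [ 0.6467 -0.1788  0.124 ] delta_units [ 0.0002 -0.0058 -0.0005] twist -0.0002
```

View pics/f.png

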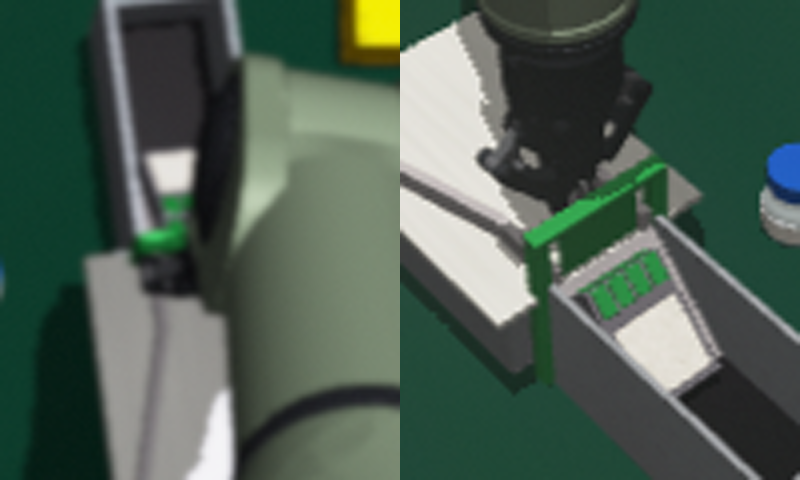

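The cassette has slid down the ramp into the bay, and the flap hangs shut behind the header with the fingers still in front of it. Draw back along the deck, then up.

Call:
servo_tool:
  commands:
    - {"grip":-1,"delta_pos":[0,0.03,0],"twist":0}
    - {"grip":-1,"delta_pos":[0,0.09,0],"twist":0}
    - {"grip":-1,"delta_pos":[0,0.17,-0.01],"twist":0}
    - {"grip":-1,"delta_pos":[0,0.25,-0.04],"twist":0}
    - {"grip":-1,"delta_pos":[0,0.31,-0.1],"twist":0}
    - {"grip":-1,"delta_pos":[0,0.36,-0.18],"twist":0}
    - {"grip":-1,"delta_pos":[0,0.38,-0.24],"twist":0}
    - {"grip":-1,"delta_pos":[0,0.38,-0.26],"twist":0}
    - {"grip":-1,"delta_pos":[0,0.38,-0.26],"twist":0}

```text
time: 7.32
tcp_pos: [0.4559, -0.2039, 0.2539]
orientation: [0.752, -0.659, 0.0, -0.0]
ft_force: [0.4, 0.1, -0.2]
width: 0.0002
```

```bash
python3 look.py g 0; python3 - <<'E'
from h import *; import pickle
goto(-.2,0,.25)
for n in('scene','top'):
    d=cap(n,n+'1'); o=pickle.load(open(n+'0.pkl','rb'))
    df=cv2.absdiff(d['img'],o['img']).max(2); cv2.imwrite(f'pics/diff_{n}.png',df)
cv2.imwrite('pics/fin.png',cv2.resize(np.hstack([cv2.imread('pics/top1.png'),cv2.cvtColor(df,cv2.COLOR_GRAY2BGR)]),(800,300)))
E
```

```text
t 7.425 tcp chute mm [-222.8    0.7  252.8] world [ 0.4554 -0.2037  0.2528] F [ 0.24 -0.2   0.01] w 5.598670060263866e-05
target [ 0.4782 -0.2013  0.25  ] delta_units [ 0.0013 -0.0457  0.0055] twist -0.0002
```

View pics/g.png

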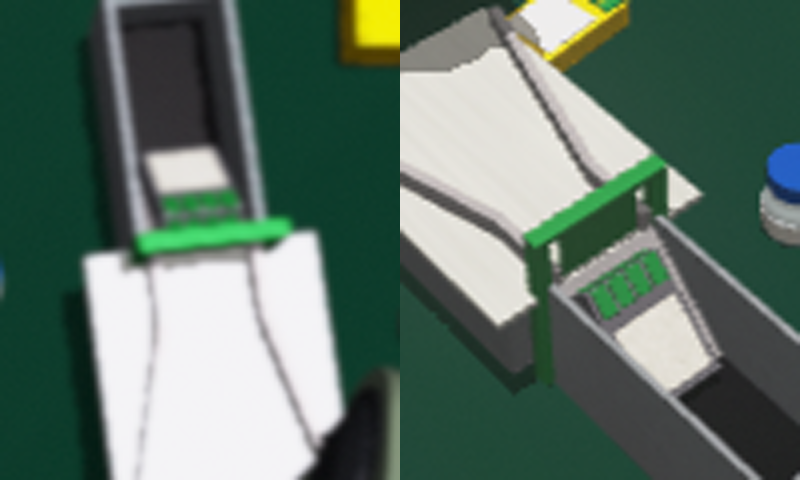

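View pics/fin.png

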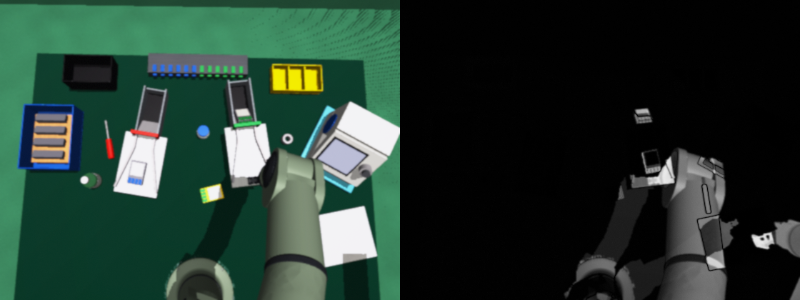

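View pics/scene1.png

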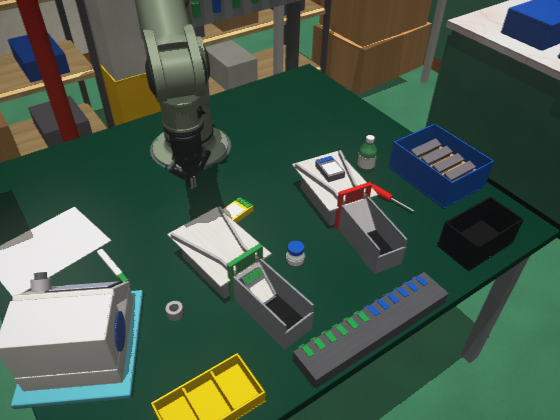

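The cassette is in the bay at (262,287), the flap is shut, the pen (112,265), jar, coupler, bottle, screwdriver and blue cassette are unchanged, and the arm is clear of everything.

```bash
python3 -c "
from h import *
a=cv2.imread('pics/scene0.png');b=cv2.imread('pics/scene1.png')
d=cv2.absdiff(a,b).max(2)
for n,(x,y) in dict(jar=(296,252),pen=(112,265),coupler=(175,310),bottle=(367,152),driver=(390,197),blue=(330,167),redflap=(355,195)).items(): print(n,d[y-12:y+12,x-12:x+12].max())
print(status.get_state()['qd'].round(3)); print(manip.close_job())"
```

```text
jar 5
pen 6
coupler 5
bottle 4
driver 5
blue 6
redflap 5
[ 0.002 -0.002  0.    -0.001  0.     0.003 -0.   ]
the job is handed in; nothing more can be done
None
```

I pushed the green-port cassette with closed fingers along its deck and through the green flap. At about TCP x = -33 mm it tipped and slid down the ramp into the catch bay. I then drew the fingers back along the deck and up. The job was handed in at about 7.5 s; the hand-in call gives no verdict.

**Cassette and green flap:** The last pictures show the cassette resting on the ramp with its nose on the bay floor, and the green flap hanging shut. I judged both by eye and did not measure the flap angle. The fingers never went past the header, so the flap could not come down on them.

**Everything else:** The jar, pen, coupler, bottle, screwdriver, blue-port cassette and red flap show no change from the first scene picture beyond image noise. The arm is clear of everything, with wrist force within noise of zero.

**Disagreement:** The two cameras placed the chute up to 6 mm apart along x and about 1° apart in yaw. The guides' overlay in the top view looked a few mm off sideways. I pushed in short steps and looked after each one, and neither difference mattered.

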